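# Three clicks on the glue press

### The arm

A 6-joint arm with a two-finger parallel gripper is mounted at the origin on the work surface. World frame = base frame: x ahead of the robot, y to its left, z up, the work surface at z = 0. Lengths are in mm, angles in rad, forces in N, time in s.
With the tool pointing down it reaches from about 350 to 775 mm from the base axis. Payload 7.3 kg.
Tool frame: the origin (TCP) lies midway between the tips of the shut fingers; the grasp point (between the pads) lies 19 mm behind it (bot.grip_depth is the distance from the TCP to the grasp point, in mm); z points along the fingers, x is the direction in which the jaws open and shut, and the axes are right-handed (so a half turn about z gives the same grasp; the last joint's range is limited). The gripper opens to 92 mm and grips with 3 to 60 N. Pads are 19 mm wide; open, the fingers measure 130 mm over their backs; the gripper's body (75 mm by 190 mm) begins 47 mm behind the grasp point.
Start: joints at [1.064, 0.342, 1.524, -0, 1.275, -0.146], TCP at [185.325, 491.226, 192.741] pointing down, gripper open.
Joint ranges: [-2.53, 2.53], [-0.77, 2.02], [0.04, 2.7], [-1, 4.14], [0.28, 2.66], [-3.11, 3.11]. Speed limits (rad/s): [2.57, 2.57, 3.14, 3.14, 3.14, 3.14].

### API

Orientations are given as [roll, pitch, yaw] about the fixed x, y, z axes, in that order (R = Rz(yaw) Ry(pitch) Rx(roll)).
In Python, from plant import bot gives the robot as it stands. The module is installed in compiled form; this text tells all that it offers.
- The arm moves only by the shell command python3 -m inch 'ROWS'. ROWS is JSON, a list that holds one entry, the list of rows, each a list of 7 numbers: the shift along the tool's x, y, z each as a share of 0.2 m, from -1 to 1, then the turn, a rotation vector about the tool's x, y, z each as a share of 45 degrees, from -1 to 1, then the closure, from -1 (fully open) to 1 (shut), so that 0 is half open. A call has exactly 10 rows; each row is the pose to reach, as a shift and turn from the pose commanded when the call began, along the tool's axes at that moment; what a row does not reach only later rows make up. A row lasts 1/8 s, in which the tool goes at most 62.5 mm and 10.7 degrees, less where a joint would pass 70% of its speed; a pose out of reach is approached as far as the arm can. A call with a number of a shift or a turn outside -1 to 1 is refused whole. A call with a gripper value outside its range is refused whole. The fingers move at their own pace and stop on an object; the grip force is fixed at half the most. Time passes only in rows, so rows that repeat a pose let the fingers close, or fill a call up. It gives the time, the measured TCP pose, the force and the opening at its end, in the units of the state.
- bot.get_obs(): the state, without advancing time (a new reading comes with each control period).
- bot.capture(name): name is "side" or "top"; returns the picture (420x560x3 uint8, red, green, blue); there is no depth.
- bot.camera_params(name): a dict with "fx", "fy", "cx", "cy" (pixels), "R" (3x3) and "t" (3): a world point X has camera coordinates R X + t. Camera axes: x right, y down, z forward; pixel columns grow to the right and rows downward; lengths in mm; the calibration is good to about 2 mm. A picture is of the moment at which its call begins. camera_params takes no time and is no camera call.
- bot.close_job(): hands the job in, once; it reports no verdict.
The state is a dict: "time": time; "joint_positions": joint angles; "dq": joint speeds; "tau": joint torques, N m; "tool_pos": TCP position; "tcp_rot": TCP orientation; "contact_force": force on the tool from outside, world axes, zero at the start; "moment": the same for the moment, N m; "grip_width": finger opening in mm.
Only numpy, scipy, OpenCV 4.12 (cv2) and the standard library are available. Lean on these libraries where they do the work, as an engineer would, in place of code of your own. Each camera call takes 0.05 s, during which the arm holds its last target.

### The job

Slowly press the glue press's lever down with the gripper until you feel its pad come to rest on the glued boards, then keep pressing for exactly three clicks (each click: the push stiffens, then gives way) without going on to a fourth. Finish there, still holding the lever down against its spring, and leave the boards and everything else on the bench where they are.

Things in the scene. Friction and masses are not known exactly. Their poses are not given: they have to be found in the camera images.
- press: Grey base plate of the glue press, 200 x 130 x 12 mm, fixed to the bench; place and yaw differ each time. Origin: on the bench surface, below the pad's axis. Its x axis points from the pad to the upright steel column (24 mm thick, 85 mm along +x, top 282 mm above the bench); the lever reaches out along -x, towards the robot.
- head: Grey head, a 72 x 62 x 70 mm housing clamped on the column at a height that differs each time, yaw as the press. Origin: on the pad's axis, at the pad's lower face when the lever is up. The housing spans 65 to 135 mm above it (plunger top: 161 mm) and 34 mm towards -x. The lever's pivot is 100 mm above it and 46 mm to -y, its axis along y.
- paddle (a point): Centre of the upper face of the black paddle at the lever's free end, 46 mm long x 36 wide x 12 thick: push down here. The paddle's middle moves on a circle of 160 mm about the pivot, this point 6 mm above it, square to the lever. With the lever up, the lever rises 0.45 rad above level towards its free end, and the paddle's face tilts alike. Free space of 80 mm around and above it.
- lever (a joint): Angle of the lever, rad: 0 = up at its stop (a light spring, 1 to 2 N at the paddle, returns it), grows as it is pressed down, at most 0.95. The plunger goes down 53 mm per rad; the pad meets the boards at about 0.1 to 0.45 rad, depending on the head's height.
- pad (a joint): How far the sprung pad is pushed up into the plunger, m: 0 until it rests on the boards, then 4 mm per click (12 mm at the paddle). Click n stiffens to 4n-2 mm, then gives way until 4n mm, so the third ends at 12 mm. Push at the paddle: bumps of 7 to 12 N, then a drop of 2.5 N or more, to 3 to 7 N, rising a little with each click. Let go, the spring lifts the lever.
- pad_face (a point): Centre of the lower face of the round pad (44 mm diameter, black rubber under steel) at the bottom of the plunger.
- work_top (a point): Centre of the upper face of the glued boards, two pieces of wood lying one on the other, 100 x 70 x 45 mm together, loose on the base plate under the pad (upper face 57 mm above the bench).
- glue: Bystander: cream glue bottle, 60 mm diameter, 180 mm tall, beside the press on its +y side. Origin at the centre of its foot.
- tape: Bystander: black tape measure, 70 x 42 x 66 mm, beside the press on its -y side. Origin under its centre.
- jigsaw: Bystander: jigsaw, about 270 x 75 x 195 mm, on the left of the bench. Origin under its middle.
- multitool: Bystander: oscillating multi-tool, about 260 x 60 x 60 mm, on the right of the bench. Origin under its middle.
- driver: Bystander: black screwdriver lying on the bench near the robot, on the right.
- offcut: Bystander: flat wood offcut, 110 x 60 x 18 mm, near the robot, on the left. Origin under its centre.

How it is judged (in metres and radians):
On the way, in this order (a step that is already met when the one before it is completed fails the run):
1. the pad rests on the boards (contact force between pad and work above 1 N and value of joint pad below 0.0022 m), for 0.02 s.
2. first click (value of joint pad between 0.0025 and 0.0055 m), for 0.02 s.
3. second click (value of joint pad between 0.0065 and 0.0095 m), for 0.02 s.
At the end, for the whole second after the job is handed in: The robot is still pressing on the lever (more than 1 N), the pad presses on the boards (more than 2 N), the pad's spring stands at the third click (12 mm, within 2 mm) and the boards are within 10 mm of where they lay (value of joint pad between 0.01 and 0.014 m and contact force between pad and work above 2 N and contact force between any of the fingers, the arm and lever above 1 N and distance of work_top from where it was at the start of the episode below 0.01 m); the arm keeps its last pose, push and grip.
It fails at once if pressed on past the fourth click's bump (pad pushed in more than 14.8 mm) (value of joint pad above 0.0148 m).
It fails at once if the boards are shifted by more than 15 mm (distance of work_top from where it was at the start of the episode above 0.015 m).
It fails at once if a bystander (glue bottle, tape measure, jigsaw, multi-tool, screwdriver, wood offcut) is moved by more than 20 mm (distance of any of glue, tape, jigsaw, multitool, driver, offcut from where it was at the start of the episode above 0.02 m).
It also fails if it takes over 58 s, if anything falls off the work surface, if the arm or the gripper's body presses on something with over 40 N, if the wrist force passes 120 N, or if a joint passes its speed limit or range.

## Working session

There is one attempt and no reset: what is moved stays moved. The work goes in short steps, Python scripts to look and compute and a shell command to move; the robot and the scene stay as the last step left them, time stands still between calls to the robot, and variables do not carry over. Pictures are saved under pics/ and viewed, and the job is handed in when it is done.

```bash
mkdir -p pics
python3 - <<'E'
from plant import bot
import cv2
o=bot.get_obs(); print(o)
for n in ("side","top"):
    im=bot.capture(n); cv2.imwrite(f"pics/{n}0.png",cv2.cvtColor(im,cv2.COLOR_RGB2BGR)); print(bot.camera_params(n))
E
```

```text
{'time': 0.0, 'joint_positions': array([ 1.06397112e+00,  3.42730670e-01,  1.52501095e+00,  1.37395112e-05,
        1.27538820e+00, -1.45995562e-01]), 'dq': array([-0.00124859, -0.00021289, -0.00101732, -0.00114545,  0.00100674,
        0.00069391]), 'tau': array([-2.88357387e-04, -4.31234694e+01, -2.44220406e+01,  7.18011567e-02,
        5.60596038e-02, -1.78287419e-04]), 'tool_pos': array([185.10218906, 490.80273785, 192.04299459]), 'tcp_rot': array([-3.14135603e+00,  1.51889966e-03,  1.20996285e+00]), 'contact_force': array([-0.91743253,  0.03871753, -0.31637775]), 'moment': array([-0.01304551,  0.03359351,  0.005335  ]), 'grip_width': 91.74505605515823}
{'fx': 443.7452934499454, 'fy': 443.7452934499454, 'cx': 280.4724991754039, 'cy': 209.1615991923568, 'R': array([[ 0.935703  , -0.35275315,  0.00501125],
       [-0.24210732, -0.65240919, -0.71815479],
       [ 0.25660075,  0.67076633, -0.69586535]]), 't': array([-502.63262515,  281.53908944, 1304.23627292])}
{'fx': 488.9133833621795, 'fy': 488.9133833621795, 'cx': 288.5965334494571, 'cy': 207.67779537240622, 'R': array([[ 0.02295241, -0.99973363,  0.00241798],
       [-0.97743224, -0.02294831, -0.20999904],
       [ 0.2099986 ,  0.00245657, -0.9776986 ]]), 't': array([  38.76776266,  590.93142075, 1575.04940045])}
```

View pics/side0.png

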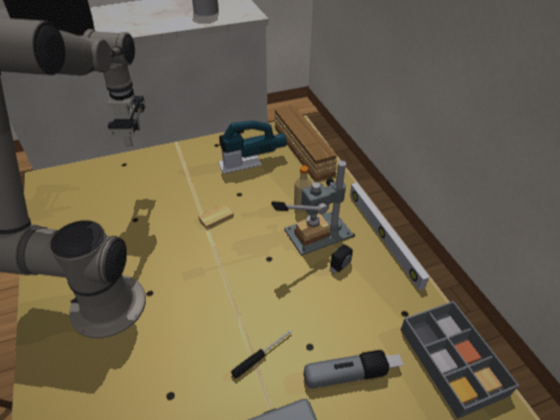

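View pics/top0.png

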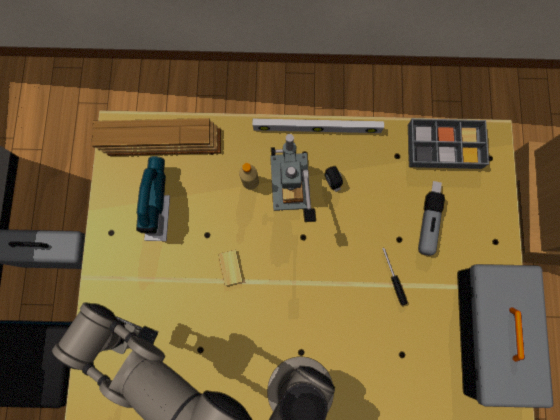

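Top view: the paddle is at about (310,215), the press base around (292,181). Side view: paddle ≈(279,206), base ≈(319,234). I'll zoom in for exact corners.

Run:
```python
import cv2
a=cv2.imread("pics/side0.png")[145:265,250:380]; b=cv2.imread("pics/top0.png")[125:235,255:355]
cv2.imwrite("pics/s1.png",cv2.resize(a,None,fx=5,fy=5,interpolation=cv2.INTER_CUBIC)); cv2.imwrite("pics/t1.png",cv2.resize(b,None,fx=5,fy=5,interpolation=cv2.INTER_CUBIC))
```

```text
(no output)
```

View pics/s1.png

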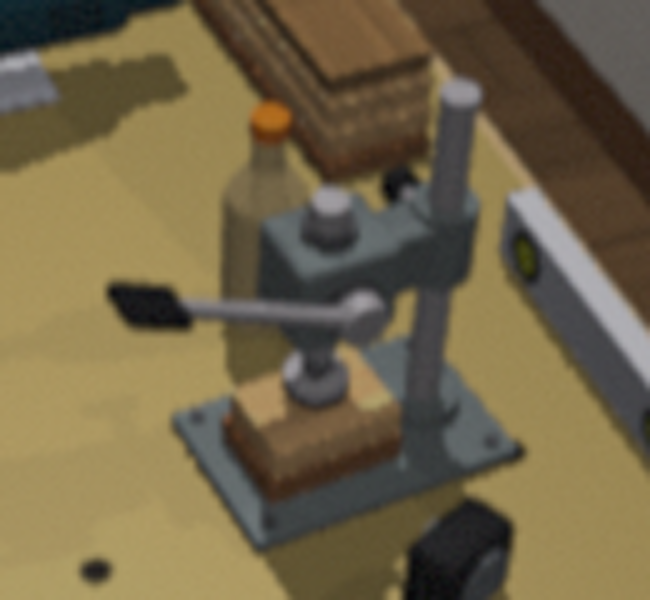

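View pics/t1.png

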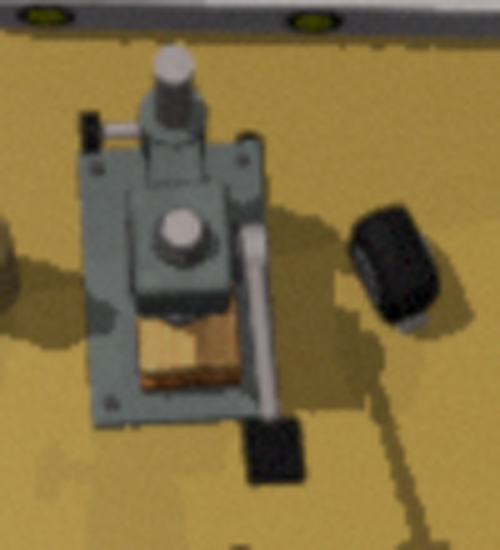

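```bash
cat > fit.py <<'E'
import numpy as np
from plant import bot
from scipy.optimize import least_squares
C={n:bot.camera_params(n) for n in("side","top")}
def proj(n,X):
    c=C[n];p=c["R"]@X+c["t"];return np.array([c["fx"]*p[0]/p[2]+c["cx"],c["fy"]*p[1]/p[2]+c["cy"]])
s=lambda u,v:("side",np.array([250+u/5-.4,145+v/5-.4])); t=lambda u,v:("top",np.array([255+u/5-.4,125+v/5-.4]))
obs=[("col",s(462,95)),("plu",s(331,200)),("pad",s(149,300)),("c00",s(260,538)),("c01",s(173,418)),("c10",s(520,448)),
("col",t(174,63)),("plu",t(182,228)),("pad",t(274,450)),("c01",t(93,420)),("c11",t(78,150)),("c10",t(265,145))]
def pts(p):
    x,y,w,h,b=p
    L={"col":(85,0,282),"plu":(0,0,h+161),"pad":(-144.1+1,-46,h+171),"c00":(b,-65,12),"c01":(b,65,12),"c10":(b+200,-65,12),"c11":(b+200,65,12),"face":(-141.5,-46,h+175),"piv":(0,-46,h+100)}
    c,s_=np.cos(w),np.sin(w)
    return {k:np.array([x+c*v[0]-s_*v[1],y+s_*v[0]+c*v[1],v[2]]) for k,v in L.items()}
def res(p):
    P=pts(p);return np.concatenate([proj(n,P[k])-uv for k,(n,uv) in obs])
r=least_squares(res,[650,0,0,70,-80],loss="soft_l1")
print(r.x,np.round(pts(r.x)["face"],1),np.round(pts(r.x)["piv"],1))
for (k,(n,_)),e in zip(obs,res(r.x).reshape(-1,2)): print(k,n,e.round(1))
E
python3 fit.py
```

```text
[ 6.70328455e+02  4.72426519e+01  7.34286010e-02  6.77985343e+01
 -7.45113348e+01] [532.6  -9.  242.8] [673.7   1.4 167.8]
col side [ 0.3 -0.4]
plu side [ 0.6 -0.4]
pad side [0.6 0.2]
c00 side [-0.2  1. ]
c01 side [ 0.1 -1.4]
c10 side [0.8 0.1]
col top [0.3 0.9]
plu top [0.  0.3]
pad top [-0.4  0.5]
c01 top [-0.3  1.4]
c11 top [0.2 0.2]
c10 top [-0.5 -0.6]
```

```bash
python3 -m inch '[[[0,0,-0.1,0,0,0,1],[0,0,-0.25,0,0,0,1],[-0.05,0.05,-0.4,0,0,0,1],[-0.1,0.15,-0.5,0,0,0,1],[-0.2,0.3,-0.54,0,0,0,1],[-0.3,0.45,-0.54,0,0,0,1],[-0.4,0.6,-0.54,0,0,0,1],[-0.5,0.73,-0.54,0,0,0,1],[-0.55,0.8,-0.54,0,0,0,1],[-0.55,0.8,-0.54,0,0,0,1]]]'
python3 -m inch '[[[-0.08,0.1,0,0,0,0,1],[-0.16,0.22,0,0,0,0,1],[-0.25,0.36,0,0,0,0,1],[-0.34,0.5,0,0,0,0,1],[-0.43,0.63,0,0,0,0,1],[-0.52,0.76,0,0,0,0,1],[-0.6,0.88,0,0,0,0,1],[-0.66,0.97,0,0,0,0,1],[-0.68,1,0,0,0,0,1],[-0.68,1,0,0,0,0,1]]]'
```

```text
time: 1.35
tool_pos: [296.5, 331.1, 300.6]
tcp_rot: [-3.141, 0.0, 1.208]
contact_force: [0.3, 0.5, -0.2]
grip_width: 0.9
time: 2.6
tool_pos: [435.1, 134.5, 300.5]
tcp_rot: [-3.141, -0.0, 1.21]
contact_force: [-0.7, -0.1, 0.5]
grip_width: 0.6
```

```bash
python3 -m inch '[[[-0.06,0.08,0,0,0,-0.05,1],[-0.12,0.17,0,0,0,-0.15,1],[-0.2,0.27,0,0,0,-0.25,1],[-0.28,0.37,0,0,0,-0.35,1],[-0.36,0.47,0,0,0,-0.45,1],[-0.43,0.57,0,0,0,-0.55,1],[-0.49,0.65,0,0,0,-0.55,1],[-0.513,0.68,0.05,0,0,-0.55,1],[-0.513,0.68,0.1,0,0,-0.55,1],[-0.513,0.68,0.15,0,0,-0.55,1]]]'
python3 - <<'E'
from plant import bot
import cv2,numpy as np
a=bot.capture("side")[120:265,230:380]; b=bot.capture("top")[125:255,240:370]
f=lambda i:cv2.resize(cv2.cvtColor(i,cv2.COLOR_RGB2BGR),(400,380),interpolation=cv2.INTER_CUBIC)
cv2.imwrite("pics/c2.png",np.hstack([f(a),f(b)])); print(bot.get_obs())
E
```

```text
time: 3.85
tool_pos: [525.8, -9.3, 269.8]
tcp_rot: [-3.141, -0.001, 1.642]
contact_force: [-0.2, 0.1, -0.3]
grip_width: 0.4
{'time': 3.95, 'joint_positions': array([-1.63801627e-01,  2.96813372e-01,  1.37782811e+00,  2.16509148e-04,
        1.46965666e+00, -1.80624654e+00]), 'dq': array([-0.00240594, -0.01078846, -0.03639539, -0.00088508,  0.02406043,
       -0.00232678]), 'tau': array([-4.08022141e-02, -4.23785412e+01, -2.59412688e+01, -5.18686487e-02,
       -1.35172508e-01,  8.18702567e-03]), 'tool_pos': array([525.34562969,  -9.31704699, 269.28755328]), 'tcp_rot': array([-3.13901204e+00, -8.40541474e-04,  1.64242168e+00]), 'contact_force': array([0.25573747, 1.06518726, 0.33933926]), 'moment': array([0.0443981 , 0.01071266, 0.0063914 ]), 'grip_width': 0.6981184490036337}
```

View pics/c2.png

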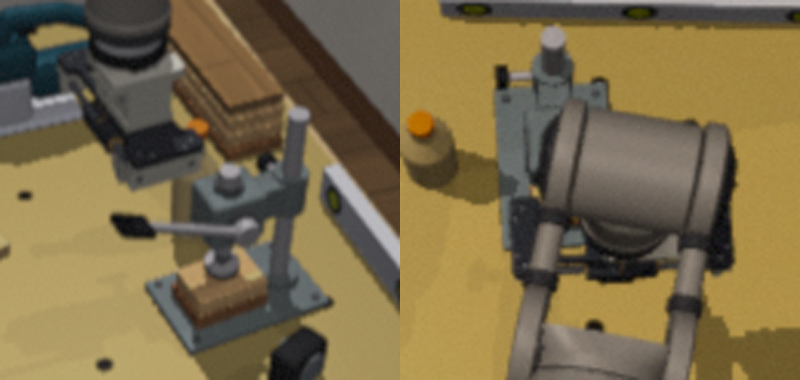

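```bash
cat >> fit.py <<'E'
for X in ([525.3,-9.3,269.3],[525.3,-9.3,288],pts(r.x)["face"]):
    for n,o,sx,sy in (("side",(230,120),400/150,380/145),):
        u=proj(n,np.array(X));print((u-np.array(o))*[sx,sy])
E
python3 fit.py|tail -3
python3 - <<'E'
from plant import bot
import cv2
a=bot.capture("side")[120:240,230:330]
cv2.imwrite("pics/c3.png",cv2.resize(cv2.cvtColor(a,cv2.COLOR_RGB2BGR),None,fx=5,fy=5,interpolation=cv2.INTER_CUBIC))
E
```

```text
[128.4384887 202.8768344]
[128.46347972 189.87919688]
[134.69123804 219.06797377]
```

View pics/c3.png

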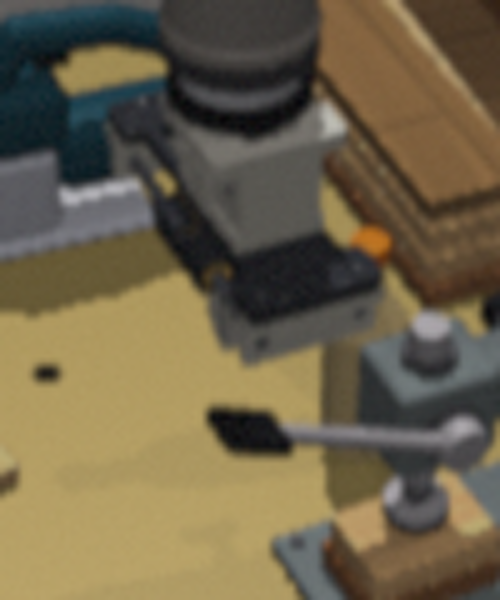

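```bash
cat > z.py <<'E'
from fit import *
import cv2
A=cv2.imread("pics/side0.png")[60:160,80:170].copy()
A=cv2.resize(A,None,fx=4,fy=4,interpolation=cv2.INTER_CUBIC)
def dr(img,n,X,o,k,col):
    u=(proj(n,np.array(X))-o+.5)*k; cv2.circle(img,tuple(int(v) for v in u),4,col,1)
def tool(img,n,T,w,o,k):
    ex=np.array([np.cos(w),np.sin(w),0]);ey=np.array([np.sin(w),-np.cos(w),0])
    for z,c in((0,(0,0,255)),(19,(0,255,0)),(66,(255,0,0))):
        for d in(-65,0,65): dr(img,n,np.array(T)+[0,0,z]+d*ex,o,k,c)
        for d in (-37,37): dr(img,n,np.array(T)+[0,0,z]+d*ey,o,k,(255,0,255))
tool(A,"side",[185.1,490.8,192],1.21,(80,60),4)
B=cv2.cvtColor(bot.capture("side"),cv2.COLOR_RGB2BGR)[130:230,240:330]
B=cv2.resize(B,None,fx=4,fy=4,interpolation=cv2.INTER_CUBIC)
tool(B,"side",[525.3,-9.3,269],1.642,(240,130),4)
cv2.imwrite("pics/c4.png",np.hstack([A,B]))
E
python3 z.py|tail -1
```

```text
[134.69123804 219.06797377]
```

View pics/c4.png

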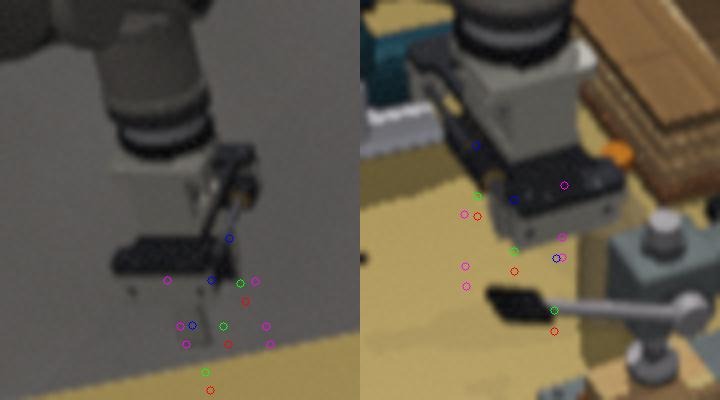

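```bash
cat > z2.py <<'E'
from z import *
A=cv2.imread("pics/top0.png")[295:385,90:190].copy()
A0=cv2.resize(A,None,fx=4,fy=4,interpolation=cv2.INTER_CUBIC);A=A0.copy()
tool(A,"top",[185.1,490.8,192],1.21,(90,295),4)
B=cv2.imread("pics/side0.png")[80:160,90:170]
B=cv2.resize(B,(400,360),interpolation=cv2.INTER_CUBIC); B=cv2.convertScaleAbs(B,alpha=2.2)
cv2.imwrite("pics/c5.png",np.hstack([A,B]))
E
python3 z2.py|tail -1
```

```text
[134.69123804 219.06797377]
```

View pics/c5.png

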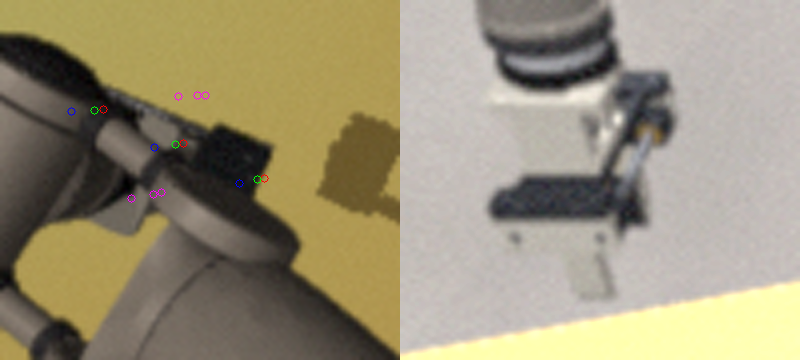

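```bash
cat > z3.py <<'E'
from z import *
A=cv2.cvtColor(bot.capture("top"),cv2.COLOR_RGB2BGR)[165:265,255:365]
A=cv2.convertScaleAbs(cv2.resize(A,None,fx=6,fy=6,interpolation=cv2.INTER_CUBIC),alpha=1.8)
tool(A,"top",[525.3,-9.3,269],1.642,(255,165),6)
cv2.imwrite("pics/c6.png",A)
E
python3 z3.py|tail -1
```

```text
[134.69123804 219.06797377]
```

View pics/c6.png

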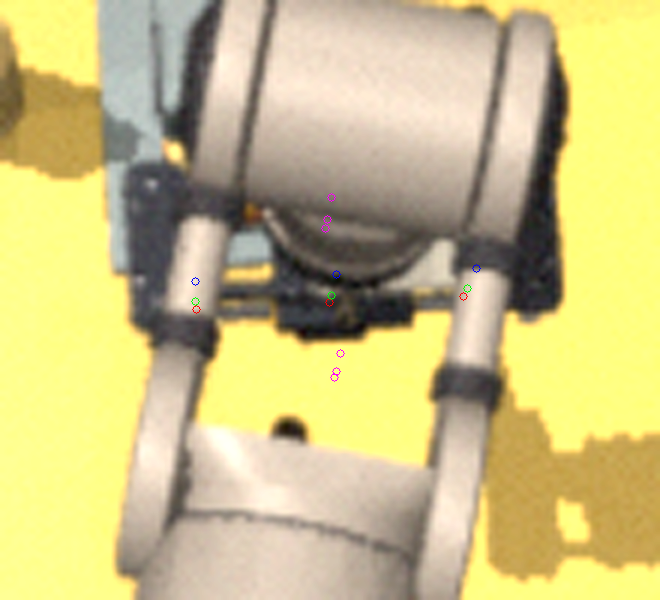

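```bash
cat > look.py <<'E'
from plant import bot
import cv2,sys
a=bot.capture("side")[150:250,250:350]
cv2.imwrite(f"pics/{sys.argv[1]}.png",cv2.resize(cv2.cvtColor(a,cv2.COLOR_RGB2BGR),None,fx=5,fy=5,interpolation=cv2.INTER_CUBIC))
o=bot.get_obs();print(o["time"],o["tool_pos"].round(1),o["contact_force"].round(2),o["moment"].round(2))
E
python3 -m inch '[[[0,0,0.02,0,0,0,1],[0,0,0.04,0,0,0,1],[0,0,0.06,0,0,0,1],[0,0,0.075,0,0,0,1],[0,0,0.09,0,0,0,1],[0,0,0.1,0,0,0,1],[0,0,0.1,0,0,0,1],[0,0,0.1,0,0,0,1],[0,0,0.1,0,0,0,1],[0,0,0.1,0,0,0,1]]]'; python3 look.py d1
```

```text
time: 5.45
tool_pos: [526.4, -10.0, 250.8]
tcp_rot: [3.141, -0.0, 1.642]
contact_force: [0.8, -0.2, 0.2]
grip_width: 0.3
5.5 [526.3 -10.  250.8] [ 0.38 -0.05  0.45] [0.05 0.   0.01]
```

View pics/d1.png

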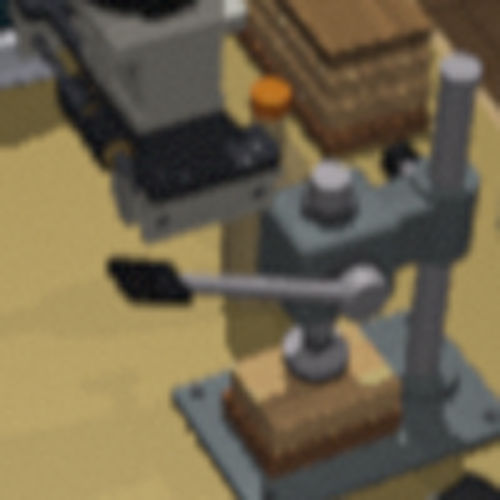

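```bash
python3 -m inch '[[[0,0,0.01,0,0,0,1],[0,0,0.02,0,0,0,1],[0,0,0.03,0,0,0,1],[0,0,0.04,0,0,0,1],[0,0,0.05,0,0,0,1],[0,0,0.06,0,0,0,1],[0,0,0.07,0,0,0,1],[0,0,0.075,0,0,0,1],[0,0,0.075,0,0,0,1],[0,0,0.075,0,0,0,1]]]'; python3 look.py d2
```

```text
time: 6.75
tool_pos: [526.4, -10.1, 235.8]
tcp_rot: [3.141, 0.0, 1.642]
contact_force: [-0.5, -0.0, -0.4]
grip_width: 0.5
6.8 [526.4 -10.  235.8] [ 0.83  0.07 -0.07] [ 0.08 -0.01  0.02]
```

View pics/d2.png

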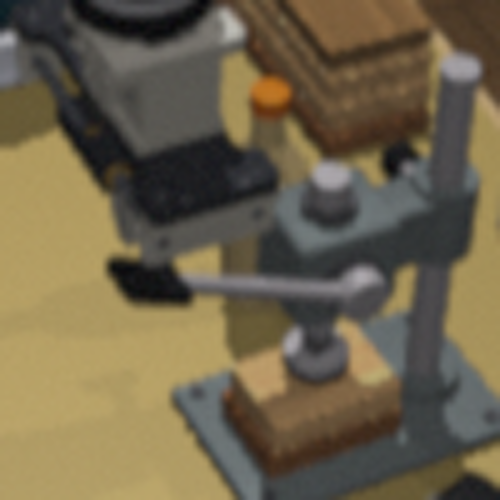

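```bash
python3 -m inch '[[[0,0,0.01,0,0,0,1],[0,0,0.02,0,0,0,1],[0,0,0.03,0,0,0,1],[0,0,0.04,0,0,0,1],[0,0,0.05,0,0,0,1],[0,0,0.05,0,0,0,1],[0,0,0.05,0,0,0,1],[0,0,0.05,0,0,0,1],[0,0,0.05,0,0,0,1],[0,0,0.05,0,0,0,1]]]'; python3 look.py d3
```

```text
time: 8.05
tool_pos: [526.3, -10.0, 225.7]
tcp_rot: [3.142, -0.0, 1.642]
contact_force: [-1.3, -0.8, -0.1]
grip_width: 0.2
8.1 [526.3 -10.  225.7] [ 0.76  0.09 -0.06] [ 0.04  0.03 -0.02]
```

View pics/d3.png

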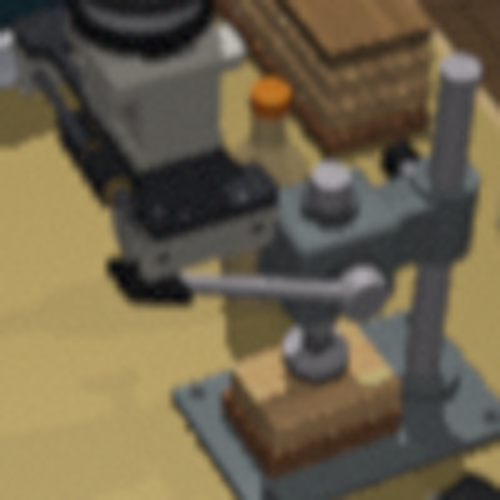

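```bash
cat > z4.py <<'E'
from fit import *
w=1.642;T=np.array([526.3,-10,225.7]);ex=np.array([np.cos(w),np.sin(w),0]);ey=np.array([np.sin(w),-np.cos(w),0])
for d in(-37,-55,-75,-95):
  for e in(-37,37):
    for z in (47,66,100,130): print(d,e,z,(proj("side",T+d*ex+e*ey+[0,0,z])-[250,150])*5)
E
python3 z4.py|tail -32
cat > look2.py <<'E'
from plant import bot
import cv2,sys
a=bot.capture("top")[155:265,255:365]
cv2.imwrite(f"pics/{sys.argv[1]}.png",cv2.convertScaleAbs(cv2.resize(cv2.cvtColor(a,cv2.COLOR_RGB2BGR),None,fx=5,fy=5,interpolation=cv2.INTER_CUBIC),alpha=1.8))
E
python3 look2.py e3
```

```text
-37 -37 47 [109.36435729 293.77682975]
-37 -37 66 [109.06522751 268.4048046 ]
-37 -37 100 [108.51307825 221.57180467]
-37 -37 130 [108.00701636 178.64791   ]
-37 37 47 [231.3880886  255.38174669]
-37 37 66 [232.42041744 230.06109896]
-37 37 100 [234.32484735 183.34982148]
-37 37 130 [236.06906855 140.56809454]
-55 -37 47 [122.91788918 314.91576007]
-55 -37 66 [122.76732908 289.52873697]
-55 -37 100 [122.48933165 242.65358522]
-55 -37 130 [122.23444059 199.67456545]
-55 37 47 [245.86498024 275.7615509 ]
-55 37 66 [247.06618278 250.41835536]
-55 37 100 [249.28280809 203.65158064]
-55 37 130 [251.31371157 160.80319951]
-75 -37 47 [138.29225179 338.8945711 ]
-75 -37 66 [138.31381947 313.49608311]
-75 -37 100 [138.35365644 266.58333265]
-75 -37 130 [138.3901982  223.55109736]
-75 37 47 [262.28047916 298.87042416]
-75 37 66 [263.67687301 273.5068094 ]
-75 37 100 [266.25456142 226.68656883]
-75 37 130 [268.61726613 183.77121799]
-95 -37 47 [154.00876574 363.40702262]
-95 -37 66 [154.2102471  338.00291226]
-95 -37 100 [154.58253031 291.0629659 ]
-95 -37 130 [154.92417132 247.98659252]
-95 37 47 [279.05441379 322.4838843 ]
-95 37 66 [280.65432832 297.10505795]
-95 37 100 [283.60872611 250.24058652]
-95 37 130 [286.31788279 207.2662802 ]
```

View pics/e3.png

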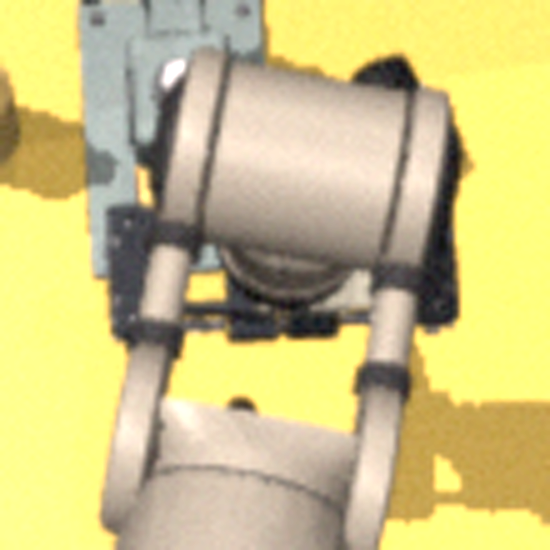

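```bash
cat > z5.py <<'E'
from fit import *
def ray(n,u,v):
    c=C[n];d=c["R"].T@np.array([(u-c["cx"])/c["fx"],(v-c["cy"])/c["fy"],1]);return -c["R"].T@c["t"],d/np.linalg.norm(d)
def tri(a,b):
    (o1,d1),(o2,d2)=ray(*a),ray(*b);s=np.linalg.lstsq(np.array([d1,-d2]).T,o2-o1,rcond=None)[0]
    p,q=o1+s[0]*d1,o2+s[1]*d2;return (p+q)/2,np.linalg.norm(p-q)
def tf(X,T,w):
    X=X-np.array(T);return np.round([X[0]*np.cos(w)+X[1]*np.sin(w),X[0]*np.sin(w)-X[1]*np.cos(w),X[2]],1)
X,g=tri(("top",149.5,333.75),("side",120.4,123.8));print("init block",X.round(1),g,tf(X,[185,491,192],1.21))
T=[526.3,-10,225.7];w=1.642
for z in(66,100,130,160):
  for d in(-95,0,95):
    print(z,d,((proj("top",np.array(T)+d*np.array([np.cos(w),np.sin(w),0])+[0,0,z])-[255,155])*5).round(1))
E
python3 z5.py|tail -13
```

```text
init block [169.9 409.4 337.6] 27.282696745465458 [-81.7  14.7 145.6]
66 -95 [440.8 282.7]
66 0 [275.4 290.4]
66 95 [109.7 298.2]
100 -95 [447.6 270.4]
100 0 [278.2 278.3]
100 95 [108.5 286.2]
130 -95 [453.9 259. ]
130 0 [280.7 267.1]
130 95 [107.3 275.2]
160 -95 [460.4 247.2]
160 0 [283.4 255.4]
160 95 [106.1 263.7]
```

```bash
python3 -m inch '[[[0,0,0.01,0,0,0,1],[0,0,0.02,0,0,0,1],[0,0,0.03,0,0,0,1],[0,0,0.04,0,0,0,1],[0,0,0.05,0,0,0,1],[0,0,0.05,0,0,0,1],[0,0,0.05,0,0,0,1],[0,0,0.05,0,0,0,1],[0,0,0.05,0,0,0,1],[0,0,0.05,0,0,0,1]]]'; python3 look.py d4
```

```text
time: 9.4
tool_pos: [526.4, -10.0, 215.8]
tcp_rot: [3.141, -0.0, 1.642]
contact_force: [-0.2, -0.2, 1.3]
grip_width: 0.4
9.45 [526.4 -10.  215.8] [ 0.34 -0.05  1.09] [-0.04  0.04 -0.04]
```

View pics/d4.png

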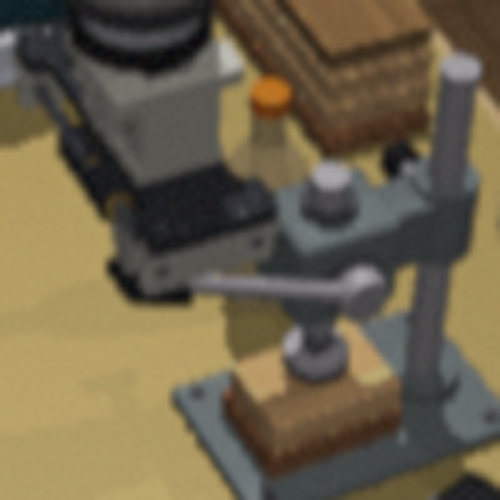

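```bash
python3 -m inch '[[[0,0,0.01,0,0,0,1],[0,0,0.02,0,0,0,1],[0,0,0.03,0,0,0,1],[0,0,0.04,0,0,0,1],[0,-0.005,0.05,0,0,0,1],[0,-0.005,0.06,0,0,0,1],[0,-0.01,0.07,0,0,0,1],[0,-0.01,0.075,0,0,0,1],[0,-0.01,0.075,0,0,0,1],[0,-0.01,0.075,0,0,0,1]]]'; python3 look.py d5
```

```text
time: 10.7
tool_pos: [524.3, -10.2, 200.8]
tcp_rot: [3.141, -0.0, 1.642]
contact_force: [0.1, -0.9, 2.1]
grip_width: 0.3
10.75 [524.4 -10.2 200.8] [-0.63  0.5   0.71] [ 0.08  0.13 -0.01]
```

View pics/d5.png

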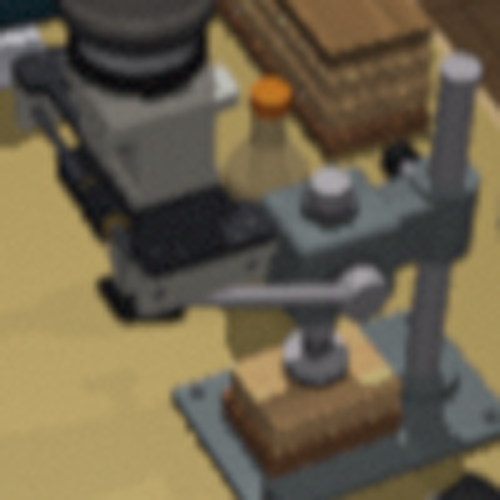

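```bash
cat > f.py <<'E'
from plant import bot
import numpy as np
F=[]
for i in range(2):
    bot.capture("side");o=bot.get_obs();F.append(o["contact_force"])
print(o["time"],o["tool_pos"].round(2),np.mean(F,0).round(2),np.array(F)[:,2].round(2))
E
python3 -m inch '[[[0,0,0.005,0,0,0,1],[0,0,0.01,0,0,0,1],[0,0,0.015,0,0,0,1],[0,0,0.02,0,0,0,1],[0,0,0.025,0,0,0,1],[0,0,0.03,0,0,0,1],[0,0,0.03,0,0,0,1],[0,0,0.03,0,0,0,1],[0,0,0.03,0,0,0,1],[0,0,0.03,0,0,0,1]]]'; python3 f.py
python3 -m inch '[[[0,0,0.005,0,0,0,1],[0,0,0.01,0,0,0,1],[0,0,0.015,0,0,0,1],[0,0,0.02,0,0,0,1],[0,0,0.02,0,0,0,1],[0,0,0.02,0,0,0,1],[0,0,0.02,0,0,0,1],[0,0,0.02,0,0,0,1],[0,0,0.02,0,0,0,1],[0,0,0.02,0,0,0,1]]]'; python3 f.py
```

```text
time: 12.0
tool_pos: [524.4, -10.2, 194.7]
tcp_rot: [3.141, -0.0, 1.642]
contact_force: [-0.7, -0.3, 0.7]
grip_width: 0.2
12.1 [524.35 -10.17 194.72] [-0.47 -0.87  1.09] [1.41 0.77]
time: 13.35
tool_pos: [524.3, -10.2, 190.7]
tcp_rot: [3.142, -0.0, 1.642]
contact_force: [0.2, -0.4, 2.4]
grip_width: 0.5
13.45 [524.34 -10.17 190.71] [-0.92 -0.27  1.41] [1.46 1.36]
```

```bash
python3 -m inch '[[[0,0,0.003,0,0,0,1],[0,0,0.006,0,0,0,1],[0,0,0.01,0,0,0,1],[0,0,0.013,0,0,0,1],[0,0,0.015,0,0,0,1],[0,0,0.015,0,0,0,1],[0,0,0.015,0,0,0,1],[0,0,0.015,0,0,0,1],[0,0,0.015,0,0,0,1],[0,0,0.015,0,0,0,1]]]'; python3 f.py; python3 look.py d6
```

```text
time: 14.7
tool_pos: [524.3, -10.2, 187.7]
tcp_rot: [3.142, -0.0, 1.642]
contact_force: [-0.6, -1.0, 1.4]
grip_width: 0.8
14.8 [524.32 -10.17 187.73] [-0.53  0.15  1.76] [1.28 2.24]
14.85 [524.3 -10.2 187.7] [-1.08  0.5   1.55] [0.04 0.13 0.04]
```

View pics/d6.png

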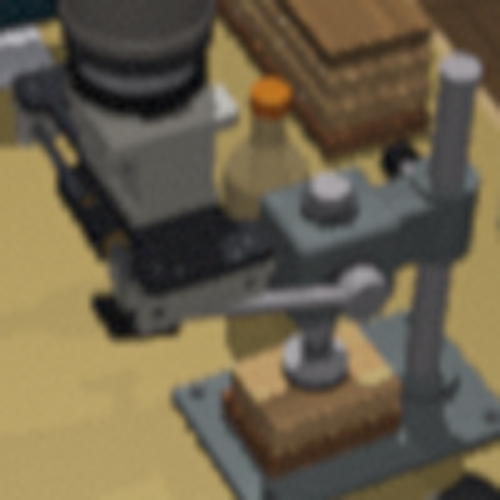

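```bash
python3 -m inch '[[[0,0,0.003,0,0,0,1],[0,0,0.006,0,0,0,1],[0,-0.005,0.01,0,0,0,1],[0,-0.005,0.013,0,0,0,1],[0,-0.005,0.015,0,0,0,1],[0,-0.005,0.015,0,0,0,1],[0,-0.005,0.015,0,0,0,1],[0,-0.005,0.015,0,0,0,1],[0,-0.005,0.015,0,0,0,1],[0,-0.005,0.015,0,0,0,1]]]'; python3 f.py
```

```text
time: 16.1
tool_pos: [523.4, -10.2, 184.7]
tcp_rot: [3.141, -0.0, 1.642]
contact_force: [0.7, -0.3, 0.8]
grip_width: 0.3
16.2 [523.37 -10.25 184.74] [ 1.25 -0.15  1.61] [1.17 2.06]
```

```bash
python3 -m inch '[[[0,0,0.003,0,0,0,1],[0,0,0.006,0,0,0,1],[0,0,0.01,0,0,0,1],[0,0,0.012,0,0,0,1],[0,0,0.012,0,0,0,1],[0,0,0.012,0,0,0,1],[0,0,0.012,0,0,0,1],[0,0,0.012,0,0,0,1],[0,0,0.012,0,0,0,1],[0,0,0.012,0,0,0,1]]]'; python3 f.py
```

```text
time: 17.45
tool_pos: [523.0, -10.3, 182.4]
tcp_rot: [-3.141, -0.0, 1.642]
contact_force: [-2.1, 0.0, 5.4]
grip_width: 0.3
17.55 [522.98 -10.29 182.39] [-1.73  0.06  5.26] [5.05 5.46]
```

```bash
python3 -m inch '[[[0,0,0.002,0,0,0,1],[0,0,0.004,0,0,0,1],[0,0,0.006,0,0,0,1],[0,0,0.008,0,0,0,1],[0,0,0.01,0,0,0,1],[0,0,0.01,0,0,0,1],[0,0,0.01,0,0,0,1],[0,0,0.01,0,0,0,1],[0,0,0.01,0,0,0,1],[0,0,0.01,0,0,0,1]]]'; python3 f.py
```

```text
time: 18.8
tool_pos: [523.0, -10.3, 180.6]
tcp_rot: [-3.141, 0.0, 1.642]
contact_force: [-2.8, -0.9, 6.8]
grip_width: 0.3
18.9 [522.95 -10.28 180.63] [-2.48 -0.55  6.93] [6.77 7.09]
```

```bash
python3 -m inch '[[[0,0,0.002,0,0,0,1],[0,0,0.004,0,0,0,1],[0,0,0.006,0,0,0,1],[0,0,0.008,0,0,0,1],[0,0,0.01,0,0,0,1],[0,0,0.01,0,0,0,1],[0,0,0.01,0,0,0,1],[0,0,0.01,0,0,0,1],[0,0,0.01,0,0,0,1],[0,0,0.01,0,0,0,1]]]'; python3 f.py
```

```text
time: 20.15
tool_pos: [522.8, -10.3, 178.9]
tcp_rot: [-3.141, 0.0, 1.642]
contact_force: [-3.5, 0.2, 8.7]
grip_width: 0.3
20.25 [522.83 -10.33 178.89] [-3.94 -0.32  8.8 ] [8.54 9.06]
```

```bash
python3 -m inch '[[[0,0,0.002,0,0,0,1],[0,0,0.004,0,0,0,1],[0,0,0.006,0,0,0,1],[0,0,0.008,0,0,0,1],[0,0,0.01,0,0,0,1],[0,0,0.01,0,0,0,1],[0,0,0.01,0,0,0,1],[0,0,0.01,0,0,0,1],[0,0,0.01,0,0,0,1],[0,0,0.01,0,0,0,1]]]'; python3 f.py
```

```text
time: 21.5
tool_pos: [522.8, -10.3, 177.0]
tcp_rot: [-3.141, 0.0, 1.642]
contact_force: [-4.0, -0.9, 10.1]
grip_width: 0.4
21.6 [522.81 -10.35 176.95] [-4.27  0.21  8.83] [8.9  8.76]
```

```bash
python3 -m inch '[[[0,0,0.002,0,0,0,1],[0,0,0.004,0,0,0,1],[0,0,0.006,0,0,0,1],[0,0,0.008,0,0,0,1],[0,0,0.01,0,0,0,1],[0,0,0.01,0,0,0,1],[0,0,0.01,0,0,0,1],[0,0,0.01,0,0,0,1],[0,0,0.01,0,0,0,1],[0,0,0.01,0,0,0,1]]]'; python3 f.py
```

```text
time: 22.85
tool_pos: [522.8, -10.3, 174.7]
tcp_rot: [-3.141, 0.0, 1.642]
contact_force: [-3.5, -1.7, 7.4]
grip_width: 0.4
22.95 [522.79 -10.34 174.7 ] [-3.69 -0.39  7.47] [7.23 7.72]
```

```bash
python3 -m inch '[[[0,0,0.002,0,0,0,1],[0,0,0.004,0,0,0,1],[0,0,0.006,0,0,0,1],[0,0,0.008,0,0,0,1],[0,0,0.01,0,0,0,1],[0,0,0.01,0,0,0,1],[0,0,0.01,0,0,0,1],[0,0,0.01,0,0,0,1],[0,0,0.01,0,0,0,1],[0,0,0.01,0,0,0,1]]]'; python3 f.py
```

```text
time: 24.2
tool_pos: [522.8, -10.3, 172.3]
tcp_rot: [-3.141, -0.0, 1.642]
contact_force: [-2.5, -0.5, 5.6]
grip_width: 0.6
24.3 [522.81 -10.32 172.34] [-1.97  0.14  5.79] [5.99 5.58]
```

```bash
python3 -m inch '[[[0,0,0.002,0,0,0,1],[0,0,0.004,0,0,0,1],[0,0,0.006,0,0,0,1],[0,0,0.008,0,0,0,1],[0,0,0.01,0,0,0,1],[0,0,0.01,0,0,0,1],[0,0,0.01,0,0,0,1],[0,0,0.01,0,0,0,1],[0,0,0.01,0,0,0,1],[0,0,0.01,0,0,0,1]]]'; python3 f.py
```

```text
time: 25.55
tool_pos: [522.8, -10.3, 170.3]
tcp_rot: [-3.141, -0.0, 1.642]
contact_force: [-2.9, -0.6, 5.3]
grip_width: 0.8
25.65 [522.77 -10.31 170.33] [-2.31 -0.37  6.38] [6.25 6.51]
```

```bash
python3 -m inch '[[[0,0,0.002,0,0,0,1],[0,0,0.004,0,0,0,1],[0,0,0.006,0,0,0,1],[0,0,0.008,0,0,0,1],[0,0,0.01,0,0,0,1],[0,0,0.01,0,0,0,1],[0,0,0.01,0,0,0,1],[0,0,0.01,0,0,0,1],[0,0,0.01,0,0,0,1],[0,0,0.01,0,0,0,1]]]'; python3 f.py
```

```text
time: 26.9
tool_pos: [522.7, -10.3, 168.6]
tcp_rot: [-3.14, -0.0, 1.642]
contact_force: [-4.5, -0.0, 8.2]
grip_width: 0.7
27.0 [522.64 -10.3  168.54] [-4.01 -0.23  6.94] [6.37 7.52]
```

```bash
python3 -m inch '[[[0,0,0.002,0,0,0,1],[0,0,0.004,0,0,0,1],[0,0,0.006,0,0,0,1],[0,0,0.008,0,0,0,1],[0,0,0.01,0,0,0,1],[0,0,0.01,0,0,0,1],[0,0,0.01,0,0,0,1],[0,0,0.01,0,0,0,1],[0,0,0.01,0,0,0,1],[0,0,0.01,0,0,0,1]]]'; python3 f.py
```

```text
time: 28.25
tool_pos: [522.5, -10.3, 166.8]
tcp_rot: [-3.14, 0.0, 1.642]
contact_force: [-4.1, -0.3, 9.6]
grip_width: 0.4
28.35 [522.46 -10.33 166.75] [-4.88 -0.26  8.98] [9.11 8.84]
```

```bash
python3 -m inch '[[[0,0,0.002,0,0,0,1],[0,0,0.004,0,0,0,1],[0,0,0.006,0,0,0,1],[0,0,0.008,0,0,0,1],[0,0,0.01,0,0,0,1],[0,0,0.01,0,0,0,1],[0,0,0.01,0,0,0,1],[0,0,0.01,0,0,0,1],[0,0,0.01,0,0,0,1],[0,0,0.01,0,0,0,1]]]'; python3 f.py
```

```text
time: 29.6
tool_pos: [522.3, -10.4, 164.9]
tcp_rot: [-3.14, 0.0, 1.642]
contact_force: [-5.3, -0.6, 10.6]
grip_width: 0.0
29.7 [522.36 -10.35 164.91] [-6.64 -0.51 10.74] [ 9.99 11.49]
```

```bash
python3 -m inch '[[[0,0,0.002,0,0,0,1],[0,0,0.004,0,0,0,1],[0,0,0.006,0,0,0,1],[0,0,0.008,0,0,0,1],[0,0,0.01,0,0,0,1],[0,0,0.01,0,0,0,1],[0,0,0.01,0,0,0,1],[0,0,0.01,0,0,0,1],[0,0,0.01,0,0,0,1],[0,0,0.01,0,0,0,1]]]'; python3 f.py
```

```text
time: 30.95
tool_pos: [522.4, -10.4, 162.8]
tcp_rot: [-3.14, 0.0, 1.642]
contact_force: [-4.7, -1.2, 9.9]
grip_width: 0.1
31.05 [522.37 -10.33 162.78] [-5.55 -0.55 10.21] [10.3  10.12]
```

```bash
python3 -m inch '[[[0,0,0.002,0,0,0,1],[0,0,0.004,0,0,0,1],[0,0,0.006,0,0,0,1],[0,0,0.008,0,0,0,1],[0,0,0.01,0,0,0,1],[0,0,0.01,0,0,0,1],[0,0,0.01,0,0,0,1],[0,0,0.01,0,0,0,1],[0,0,0.01,0,0,0,1],[0,0,0.01,0,0,0,1]]]'; python3 f.py
```

```text
time: 32.3
tool_pos: [522.5, -10.3, 160.4]
tcp_rot: [-3.14, 0.0, 1.642]
contact_force: [-4.7, -0.8, 7.2]
grip_width: 0.5
32.4 [522.52 -10.34 160.45] [-3.7  -0.65  6.84] [6.9  6.77]
```

```bash
python3 -m inch '[[[0,0,0.002,0,0,0,1],[0,0,0.004,0,0,0,1],[0,0,0.006,0,0,0,1],[0,0,0.008,0,0,0,1],[0,0,0.01,0,0,0,1],[0,0,0.01,0,0,0,1],[0,0,0.01,0,0,0,1],[0,0,0.01,0,0,0,1],[0,0,0.01,0,0,0,1],[0,0,0.01,0,0,0,1]]]'; python3 f.py
```

```text
time: 33.65
tool_pos: [522.4, -10.3, 158.3]
tcp_rot: [-3.14, -0.0, 1.642]
contact_force: [-2.4, -1.3, 7.0]
grip_width: 0.4
33.75 [522.47 -10.29 158.32] [-3.97 -1.06  6.5 ] [5.79 7.21]
```

```bash
python3 -m inch '[[[0,0,0.002,0,0,0,1],[0,0,0.004,0,0,0,1],[0,0,0.006,0,0,0,1],[0,0,0.008,0,0,0,1],[0,0,0.01,0,0,0,1],[0,0,0.01,0,0,0,1],[0,0,0.01,0,0,0,1],[0,0,0.01,0,0,0,1],[0,0,0.01,0,0,0,1],[0,0,0.01,0,0,0,1]]]'; python3 f.py
```

```text
time: 35.0
tool_pos: [522.3, -10.3, 156.4]
tcp_rot: [-3.14, 0.0, 1.642]
contact_force: [-3.8, -0.2, 7.3]
grip_width: 0.7
35.1 [522.29 -10.34 156.46] [-5.35 -0.57  7.4 ] [7.22 7.58]
```

```bash
python3 -m inch '[[[0,0,0.002,0,0,0,1],[0,0,0.004,0,0,0,1],[0,0,0.006,0,0,0,1],[0,0,0.008,0,0,0,1],[0,0,0.01,0,0,0,1],[0,0,0.01,0,0,0,1],[0,0,0.01,0,0,0,1],[0,0,0.01,0,0,0,1],[0,0,0.01,0,0,0,1],[0,0,0.01,0,0,0,1]]]'; python3 f.py; python3 look.py d7
```

```text
time: 36.35
tool_pos: [522.1, -10.3, 154.7]
tcp_rot: [-3.139, 0.0, 1.642]
contact_force: [-5.7, -1.5, 9.8]
grip_width: 0.4
36.45 [522.14 -10.35 154.68] [-5.94 -0.61  9.05] [9.31 8.78]
36.5 [522.2 -10.4 154.7] [-6.4  -1.35  9.42] [-0.12  1.09 -0.02]
```

View pics/d7.png

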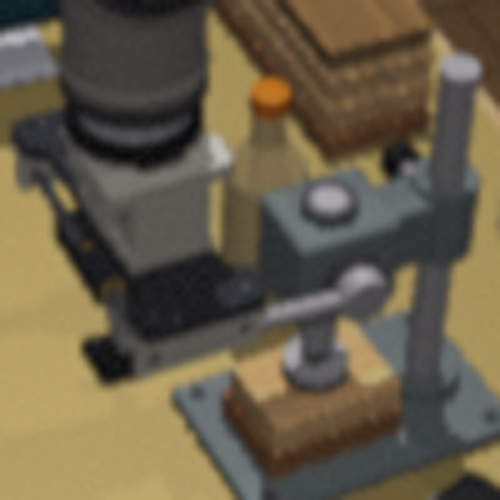

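```bash
python3 -m inch '[[[0,0,0.002,0,0,0,1],[0,0,0.004,0,0,0,1],[0,0,0.006,0,0,0,1],[0,0,0.008,0,0,0,1],[0,0,0.01,0,0,0,1],[0,0,0.01,0,0,0,1],[0,0,0.01,0,0,0,1],[0,0,0.01,0,0,0,1],[0,0,0.01,0,0,0,1],[0,0,0.01,0,0,0,1]]]'; python3 f.py
```

```text
time: 37.75
tool_pos: [521.9, -10.4, 152.8]
tcp_rot: [-3.139, 0.0, 1.642]
contact_force: [-7.0, -0.7, 10.7]
grip_width: 0.4
37.85 [521.92 -10.39 152.82] [-6.42 -0.66 11.11] [11.24 10.97]
```

```bash
python3 -m inch '[[[0,0,0.002,0,0,0,1],[0,0,0.004,0,0,0,1],[0,0,0.006,0,0,0,1],[0,0,0.008,0,0,0,1],[0,0,0.01,0,0,0,1],[0,0,0.01,0,0,0,1],[0,0,0.01,0,0,0,1],[0,0,0.01,0,0,0,1],[0,0,0.01,0,0,0,1],[0,0,0.01,0,0,0,1]]]'; python3 f.py
```

```text
time: 39.1
tool_pos: [521.9, -10.4, 150.7]
tcp_rot: [-3.139, 0.0, 1.642]
contact_force: [-7.5, -0.6, 10.7]
grip_width: 0.8
39.2 [521.86 -10.39 150.77] [-7.07 -1.13 11.18] [11.27 11.08]
```

```bash
python3 -m inch '[[[0,0,0.002,0,0,0,1],[0,0,0.004,0,0,0,1],[0,0,0.006,0,0,0,1],[0,0,0.008,0,0,0,1],[0,0,0.008,0,0,0,1],[0,0,0.008,0,0,0,1],[0,0,0.008,0,0,0,1],[0,0,0.008,0,0,0,1],[0,0,0.008,0,0,0,1],[0,0,0.008,0,0,0,1]]]'; python3 f.py
```

```text
time: 40.45
tool_pos: [522.0, -10.3, 148.9]
tcp_rot: [-3.139, 0.0, 1.642]
contact_force: [-6.2, -0.5, 9.1]
grip_width: 0.3
40.55 [521.99 -10.36 148.91] [-6.2  -1.09  9.18] [8.99 9.38]
```

```bash
python3 -m inch '[[[0,0,0.002,0,0,0,1],[0,0,0.004,0,0,0,1],[0,0,0.006,0,0,0,1],[0,0,0.008,0,0,0,1],[0,0,0.008,0,0,0,1],[0,0,0.008,0,0,0,1],[0,0,0.008,0,0,0,1],[0,0,0.008,0,0,0,1],[0,0,0.008,0,0,0,1],[0,0,0.008,0,0,0,1]]]'; python3 f.py
```

```text
time: 41.8
tool_pos: [522.2, -10.3, 147.1]
tcp_rot: [-3.139, -0.0, 1.642]
contact_force: [-4.5, -0.3, 6.8]
grip_width: 0.4
41.9 [522.18 -10.34 147.15] [-4.79 -0.36  6.75] [7.19 6.3 ]
```

```bash
python3 -m inch '[[[0,0,0.002,0,0,0,1],[0,0,0.004,0,0,0,1],[0,0,0.006,0,0,0,1],[0,0,0.006,0,0,0,1],[0,0,0.006,0,0,0,1],[0,0,0.006,0,0,0,1],[0,0,0.006,0,0,0,1],[0,0,0.006,0,0,0,1],[0,0,0.006,0,0,0,1],[0,0,0.006,0,0,0,1]]]'; python3 f.py; python3 look.py d8
```

```text
time: 43.15
tool_pos: [522.1, -10.4, 145.9]
tcp_rot: [-3.139, -0.0, 1.642]
contact_force: [-4.4, -2.1, 6.6]
grip_width: 0.4
43.25 [522.14 -10.33 145.92] [-4.95 -0.42  7.17] [6.94 7.41]
43.3 [522.2 -10.3 145.9] [-4.59 -0.69  7.32] [-0.11  0.93 -0.01]
```

View pics/d8.png

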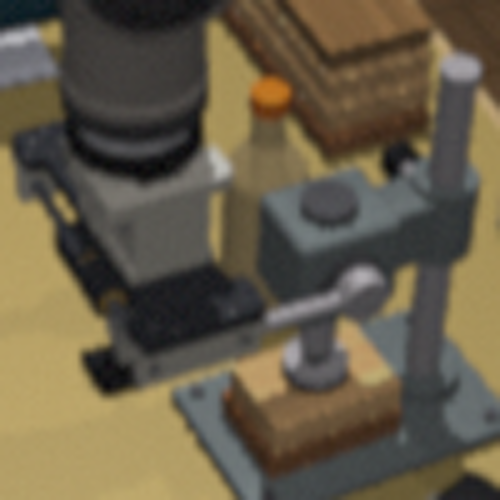

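```bash
python3 -c "
from plant import bot
bot.close_job();o=bot.get_obs();print(o['time'],o['contact_force'])"
```

```text
the job is handed in; nothing more can be done
the job is handed in; nothing more can be done
```

I pressed the lever down slowly with the shut fingertips, felt the pad meet the boards, counted three clicks and handed the job in still pressing. That was at about 43 s of the 58 s allowed; no verdict was reported.

- **Board contact:** the push at the paddle rose from about 1.6 N to 5.3 N between tool heights of 185 and 182 mm.
- **Clicks:** I read the push as it stiffened and then gave way, at these tool heights:

| Click | Peak push | Height at peak | Push after giving way | Height after |
|---|---|---|---|---|
| 1 | about 9 N | 178 mm | about 5.8 N | 172 mm |
| 2 | about 10.7 N | 164 mm | about 6.5 N | 158.5 mm |
| 3 | about 11.2 N | 151.5 mm | about 6.8 to 7.2 N | 146 to 147 mm |

- **Final state:** I stopped at a tool height of 145.9 mm with about 7 N upward on the tool. That is the low point after the third click, roughly 12 mm of pad travel by the click spacing. The last side picture shows the boards under the pad with no visible shift, and the glue bottle where it was.

**One disagreement:** the fingertips met the paddle only when the reported tool height was about 25 to 30 mm below the paddle height I measured from the cameras. The side pictures also showed the gripper higher than the reported pose. I did not find the cause, so I went by force and by seeing the lever move, not by absolute height.

**Not checked:** after pressing I did not check the other bystanders closely in a picture. The tool passed well above them.

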